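# Close the pressure cooker

## Task

Close the pressure cooker for cooking: gently push the steel clamp bar on its lid round clockwise until both its ends are fully home under the pot's side lugs and lie against their stops, without ramming it, then tighten the black ratchet knob clockwise until it slips and clicks. Two or three clicks are right: do not run it on any further, and leave the knob and the bar as they are, let go of, with the things around left in place.

Things in the scene. Friction and masses are not known exactly. Their poses are not given: they have to be found in the camera images.
- cooker: Pressure cooker: steel pot 200 mm across, black handles at its own +x and -x (to 160 mm from the axis). It stands as if bolted down. Origin: on its axis at table height, z up. Rim 120 mm, lid top 138 mm above the table; on the lid, 66 mm from the axis, a black valve (top at 157 mm) and a small red-tipped indicator, clear of the bar's sweep. Its y axis runs through both lugs: the bar's home direction
- lug_left: Steel lug on the pot's wall at +y of the cooker: a flat ear (its part c0) reaching 124 mm from the axis, underside 98 mm above the table, with a down-turned stop (c1) at its clockwise end. Frame equal to the cooker's (origin on the axis at table height)
- lug_right: The same lug on the opposite side, at -y of the cooker. Frame equal to the cooker's
- yoke: Steel clamp bar across the lid: 262 mm long (its y), 30 mm wide (x), 8 mm thick, top about 161 mm above the table (up to 5 mm higher when tightened), 24 mm of air below its ends. Each end has a leg 131 to 137 mm from the axis, down outside the rim, with an inward toe that passes under a lug. Origin: on the axis, 120 mm above the table. Turns as one piece about the axis and stays where left
- bar_left (a point): Middle of the bar's top face near one end, 118 mm from the axis at the bar's +y. About 3.5 N here, square to the bar, turns it against its friction (0.4 N m). At the stops it is hard: over about 30 N of push here counts as ramming
- bar_right (a point): The same point near the other end, at the bar's -y; either end may be pushed
- swing (a joint): Angle of the clamp bar about the cooker's upright axis, rad: 0 when home against both stops (the bar's y axis is then the cooker's y axis); negative when short of home, -0.45 to -0.95 at the start, i.e. turned counterclockwise seen from above; grows as the bar is pushed clockwise
- knob: Black round fluted ratchet knob on the cooker's axis above the bar, 48 mm across, 32 mm high; underside 173 mm, top 205 mm above the table. Origin: centre of its underside; x axis to the white pointer on its top. The steel screw's end, 18 mm across, shows in its top with a red dot (screw_c2): dot and pointer stay in line until the ratchet slips, then part by 30 degrees a click. Let go, it stays as it is
- knob_grip (a point): The knob's axis at gripping height, 191 mm above the table; turns with the knob. Clockwise from above tightens (10 mm a turn). In motion it runs free at 0.27 N m for 0.4 to 1.7 rad, then climbs over some 1.4 rad to about 0.5 N m; there the ratchet slips and the moment climbs no more but ripples by about 0.1 N m, a click every 0.52 rad. First slip after 1.8 to 3.2 rad in all, so regrasp
- loaf_tin_a: Bystander: empty foil loaf tin 164 x 102 x 48 mm, origin under its centre
- loaf_tin_b: Bystander: the same sort of foil loaf tin
- spare_gasket: Bystander: spare black rubber ring 120 mm across, 8 mm high, flat on the table
- spare_weight: Bystander: spare dark steel valve weight, 30 mm across, 34 mm high, standing inside the spare ring
- spice_jar: Bystander: amber glass jar with red cap, 48 mm across, 100 mm high
- timer: Bystander: round white and orange kitchen timer, 64 mm across, 42 mm high
- spoon: Bystander: wooden spoon lying on the table
- cup: Bystander: white mug, 80 mm across, 85 mm high

How it is judged:
By the outcome, as a careful person would: the job done as asked, in the order asked, and still so for the second after the job is handed in, with the robot touching nothing.
It also fails if it takes over 72 s, if anything falls off the work surface, if the arm or the gripper's body presses on something with over 40 N, if the wrist force passes 120 N, or if a joint passes its speed limit or range.

## Robot

A 6-joint arm with a two-finger parallel gripper is mounted at the origin on the work surface. World frame = base frame: x ahead of the robot, y to its left, z up, the work surface at z = 0. Lengths are in m, angles in degrees, forces in N, time in s.
With the tool pointing down it reaches from about 0.35 to 0.875 m from the base axis. Payload 4.2 kg.
Tool frame: the origin (TCP) lies on the front face of the gripper's body, between the roots of the fingers; the fingertips stand 70 mm ahead of it and the grasp point (between the pads) lies 51 mm ahead of it (r.nose_length is the distance from the TCP to the fingertips, in m); z points along the fingers, y is the direction in which the jaws open and shut (so a half turn about z gives the same grasp; the last joint's range is limited). The gripper opens to 87 mm and grips with 3 to 60 N. Pads are 19 mm wide; open, the fingers measure 117 mm over their backs; the gripper's body (75 mm by 190 mm) begins 51 mm behind the grasp point.
Start: joints at [82.712, 22.042, 0.453, 0, -68.411, -14.817], TCP at [0.235, 0.579, 0.292] pointing down, gripper open.
Joint ranges: [-179.83, 179.83], [-69.29, 118.12], [-61.27, 80.66], [-181.25, 117.63], [-171.15, -9.14], [-177.46, 177.46]. Speed limits (degrees/s): [159.86, 159.86, 180, 180, 180, 180].

## Interface

Orientations are given as a 3x3 rotation matrix whose columns are the frame's x, y, z axes.
In Python, from station import telemetry, capture, order, r gives the robot as it stands.
- The arm moves only by the tool drive_tool, never from a script. Its argument "series" is a list of rows, each a list of 4 numbers: the shift along the tool's x, y, z as a fraction of full scale, then the turn about the tool's z as a fraction of full scale. In form: [[dx, dy, dz, turn], ...]. A call has 1 to 10 rows; each row is the pose to reach, as a shift and turn from the pose commanded when the call began, along the tool's axes at that moment; what a row does not reach only later rows make up. Full scale, the value 1, is 0.12 m for a shift and 2 rad for a turn. A row lasts 1/8 s, in which the tool goes at most 62.5 mm and 10.7 degrees, less where a joint would pass 70% of its speed; a pose out of reach is approached as far as the arm can. A call with a number of a shift or a turn outside -1 to 1 is refused whole. A call with a gripper value outside its range is refused whole. "fingers" is the finger opening in mm, from 0 to 87, set as the call begins (left out, the last holds). The fingers move at their own pace and stop on an object; the grip force is fixed at half the most. Time passes only in rows, so rows that repeat a pose let the fingers close. It gives the time, the measured TCP pose, the force and the opening at its end, in the units of the state.
- telemetry.sense(): the state, without advancing time (a new reading comes with each control period).
- capture(name): name is "scene" or "top" or "wrist"; returns a dict with "color" (420x560x3 uint8, blue, green, red), "fx", "fy", "cx", "cy" (pixels), "eye" and "attitude" of the camera in the world; the wrist camera has in their place "mount" (4x4, takes a point from camera to tool coordinates, whose origin is the TCP and whose axes are the flange's). Camera axes: x right, y up, looking along -z (the intrinsics and any distortion apply to the point x, -y, -z); pixel columns grow to the right and rows downward; lengths in m; the calibration is good to about 2 mm. The wrist camera is an equidistant fisheye: a pixel r from the principal point sees the ray r / f radians off the axis. A picture is of the moment at which its call begins: read the wrist's pose just before it. There is no depth.
- order.finish_job(): hands the job in, once; it reports no verdict.
The state is a dict: "time_s": time; "joints": joint angles; "joint_velocities": joint speeds; "effort": joint torques, N m; "tcp_pos": TCP position; "ee_rot": TCP orientation; "wrist_force": force on the tool from outside, world axes, zero at the start; "moment": the same for the moment, N m; "gripper_width": opening from 0.0 (shut) to 1.0 (fully open).
Only numpy, scipy, OpenCV 4.12 (cv2) and the standard library are available. Lean on these libraries where they do the work, as an engineer would, in place of code of your own. Each camera call takes 0.05 s, during which the arm holds its last target. There are 200 camera calls.

## Working session

There is one attempt and no reset: what is moved stays moved. The work goes in short steps, Python scripts to look and compute and a tool call to move; the robot and the scene stay as the last step left them, time stands still between calls to the robot, and variables do not carry over. Pictures are saved under pics/ and viewed, about 8 in all and at most 12, crops included, and the job is handed in when it is done.

Besides the shell and the picture viewer there is one more tool, called by a JSON object that holds its "fn" and its "kwargs", one argument or row to a line. drive_tool: Moves the arm, as the interface text tells. Shift numbers are shares of 0.12 m and turn numbers shares of 2 rad, none past 1 either way. Its arguments: {"type":"object","properties":{"series":{"type":"array","items":{"type":"array","items":{"type":"number","minimum":-1,"maximum":1}}},"fingers":{"type":"number"}},"required":["series"]}

```bash
ls; mkdir -p pics; python3 - <<'E'
from station import telemetry,capture,order,r
import cv2,numpy as np
print(telemetry.sense())
for n in("scene","top"):
    c=capture(n);cv2.imwrite(f"pics/{n}0.png",c["color"])
    print(n,{k:(np.round(v,4).tolist() if not np.isscalar(v) else v) for k,v in c.items() if k!="color"})
a=cv2.imread("pics/scene0.png");b=cv2.imread("pics/top0.png")
E
```

```text
pics
{'time_s': 0.0, 'joints': array([ 8.27136397e+01,  2.20905411e+01,  3.77492140e-01, -2.96744341e-02,
       -6.84114130e+01, -1.48145855e+01]), 'joint_velocities': array([ 0.05980451,  0.04514101, -0.05067692, -0.0133187 , -0.07622612,
       -0.04840771]), 'effort': array([-2.94129250e-04, -3.90667963e+01,  1.87407589e+01,  4.22006607e+00,
        1.10374604e-02, -1.73522626e-04]), 'tcp_pos': array([0.23497171, 0.57864197, 0.29114436]), 'ee_rot': array([[ 9.26450544e-01, -3.76415758e-01, -7.53195372e-04],
       [-3.76416501e-01, -9.26448182e-01, -2.09360287e-03],
       [ 9.02686278e-05,  2.22313468e-03, -9.99997525e-01]]), 'wrist_force': array([0.27211723, 0.0991671 , 0.16631427]), 'moment': array([ 0.01147514, -0.06480648,  0.02988641]), 'gripper_width': 1.0029297289737353}
scene {'fx': 462.7817554241628, 'fy': 462.7817554241628, 'cx': 279.11668565198966, 'cy': 206.3699446255072, 'eye': [1.0854, -0.739, 0.8704], 'attitude': [[0.8332, -0.3407, 0.4355], [0.5527, 0.537, -0.6374], [-0.0167, 0.7717, 0.6357]]}
top {'fx': 412.8151385592155, 'fy': 412.8151385592155, 'cx': 279.12982042631046, 'cy': 207.09326410019995, 'eye': [0.3623, -0.0046, 1.4418], 'attitude': [[-0.0212, 0.9886, -0.1491], [-0.9997, -0.0228, -0.0093], [-0.0126, 0.1489, 0.9888]]}
```

View pics/top0.png

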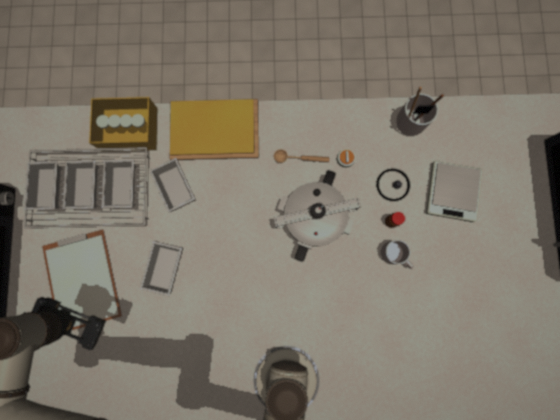

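View pics/scene0.png

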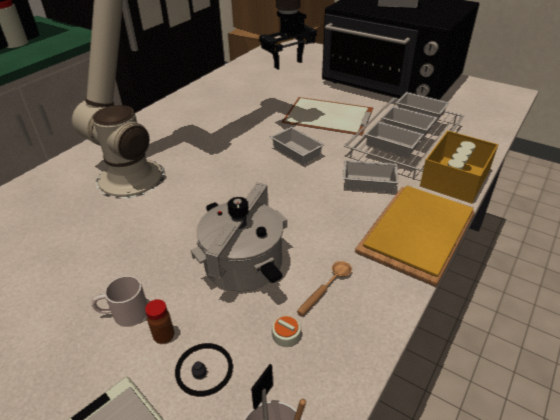

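The top view shows the cooker with its knob at about (318,211) and the bar from (277,222) to (358,204). The handles are at (329,178) and (301,253), so home is roughly 33° clockwise. The nearby objects lie to the right, at radius 75 px or more.

```bash
cat > h.py <<'E'
from station import telemetry,capture,order,r
import cv2,numpy as np
def ray(c,u,v):
    d=np.array([(u-c["cx"])/c["fx"],-(v-c["cy"])/c["fy"],-1.]);return np.array(c["eye"]),np.array(c["attitude"])@d
def plane(c,u,v,z):
    e,d=ray(c,u,v);return e+d*(z-e[2])/d[2]
def proj(c,p):
    q=np.array(c["attitude"]).T@(np.array(p)-c["eye"]);return c["cx"]+c["fx"]*q[0]/-q[2],c["cy"]-c["fy"]*q[1]/-q[2]
E
python3 - <<'E'
from h import *
c=capture("top");a=c["color"]
for n,p,z in [("knob",(318,211),.205),("bl",(277,222),.161),("br",(358,204),.161),("h1",(329,178),.11),("h2",(301,253),.11),("jar",(396,219),.1),("cup",(396,252),.085),("timer",(346,157),.04)]:
    print(n,plane(c,*p,z).round(4))
t=cv2.resize(a[160:270,255:380],None,fx=6,fy=5.4,interpolation=cv2.INTER_CUBIC) if 0 else cv2.resize(a[165:265,255:385],None,fx=6,fy=6,interpolation=cv2.INTER_CUBIC)
cv2.imwrite("pics/topc.png",t)
E
```

```text
knob [ 0.5342 -0.1102  0.205 ]
bl [0.5086 0.015  0.161 ]
br [ 0.5596 -0.2399  0.161 ]
h1 [ 0.6563 -0.1584  0.11  ]
h2 [ 0.4127 -0.0591  0.11  ]
jar [ 0.5166 -0.3723  0.1   ]
cup [ 0.4102 -0.3696  0.085 ]
timer [ 0.7452 -0.2286  0.04  ]
```

View pics/topc.png

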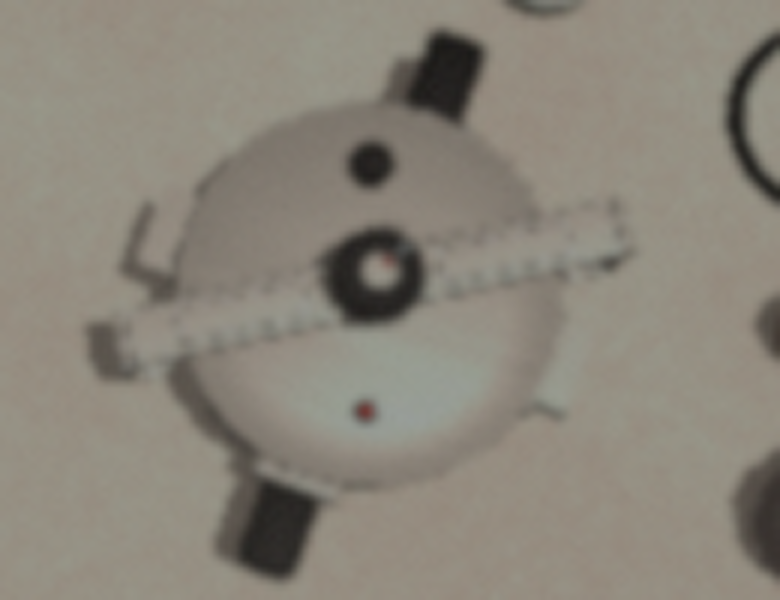

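{"fn": "drive_tool", "kwargs": {
  "series": [
    [0.9,0.94,0,0],
    [0.9,0.94,0,0],
    [0.9,0.94,0,0],
    [0.9,0.94,0,0]
  ],
  "fingers": 0
}}

```text
time_s: 0.65
tcp_pos: [0.2933, 0.4319, 0.2926]
ee_rot: [[0.926, -0.379, -0.0], [-0.379, -0.926, 0.0], [-0.0, 0.0, -1.0]]
wrist_force: [0.5, -0.4, 0.2]
gripper_width: 0.631
```

{"fn": "drive_tool", "kwargs": {
  "series": [
    [0.9,0.94,0,0],
    [0.9,0.94,0,0],
    [0.9,0.94,0,0],
    [0.9,0.94,0,0]
  ]
}}

```text
time_s: 1.15
tcp_pos: [0.3508, 0.288, 0.2924]
ee_rot: [[0.926, -0.378, 0.0], [-0.378, -0.926, 0.0], [-0.0, -0.0, -1.0]]
wrist_force: [-0.3, -0.3, -0.3]
gripper_width: 0.172
```

{"fn": "drive_tool", "kwargs": {
  "series": [
    [0.9,0.94,0,0],
    [0.9,0.94,0,0],
    [0.9,0.94,0,0],
    [0.9,0.94,0,0]
  ]
}}

```text
time_s: 1.65
tcp_pos: [0.4088, 0.1435, 0.2922]
ee_rot: [[0.926, -0.378, 0.0], [-0.378, -0.926, 0.0], [0.0, -0.0, -1.0]]
wrist_force: [0.4, 0.3, 0.3]
gripper_width: 0.004
```

{"fn": "drive_tool", "kwargs": {
  "series": [
    [0.9,0.94,0,-0.29],
    [0.9,0.94,0,-0.29],
    [0.9,0.94,0,-0.29],
    [0.9,0.94,0,-0.29],
    [0.9,0.94,0,-0.29]
  ]
}}

```text
time_s: 2.28
tcp_pos: [0.4664, -0.0006, 0.2919]
ee_rot: [[0.981, 0.192, -0.0], [0.192, -0.981, 0.0], [-0.0, -0.0, -1.0]]
wrist_force: [-0.1, 0.0, 0.0]
gripper_width: 0.005
```

```bash
cat >> h.py <<'E'
A=np.array([.534,-.110])
def rows(targets):
    "targets: (x,y,z_tip,yaw deg of tool x) world -> fractions from the measured pose"
    s=telemetry.sense();R=s["ee_rot"];p=s["tcp_pos"];y0=np.arctan2(R[1,0],R[0,0])
    for x,y,z,w in targets:
        d=R.T@(np.array([x,y,z+.070])-p)/.12
        t=-((np.radians(w)-y0+np.pi)%(2*np.pi)-np.pi)/2
        print(np.append(d,t).round(3).tolist())
def push(phi,d,z=.147,rr=.118):
    f=np.radians(phi);q=A+rr*np.array([np.cos(f),np.sin(f)])-d*np.array([np.sin(f),-np.cos(f)])
    return (*q,z,phi-90)
def st():
    s=telemetry.sense();R=s["ee_rot"]
    print("t",s["time_s"],"tcp",s["tcp_pos"].round(4),"yaw",np.degrees(np.arctan2(R[1,0],R[0,0])).round(2),"F",s["wrist_force"].round(2),"M",s["moment"].round(3),"g",round(s["gripper_width"],3),"j",s["joints"].round(1))
E
python3 - <<'E'
from h import *
st();print(r.nose_length)
c=capture("wrist");cv2.imwrite("pics/w1.png",c["color"]);print({k:np.round(v,4).tolist() for k,v in c.items() if k!="color"})
rows([push(101.3,.045)])
E
```

```text
t 2.275 tcp [ 0.4664 -0.0006  0.2919] yaw 11.07 F [-0.13  0.05  0.04] M [-0.023  0.022 -0.019] g 0.005 j [ 20.    6.4 -20.8  -0.  -62.7  81.1]
0.0697
{'fx': 325.1923, 'fy': 325.1923, 'cx': 279.5981, 'cy': 208.8574, 'mount': [[-0.0011, 0.9541, 0.2995, 0.0818], [1.0, 0.0009, 0.0007, 0.0001], [0.0004, 0.2995, -0.9541, -0.0932], [0.0, 0.0, 0.0, 1.0]]}
[0.0, 0.024, 0.625, -0.002]
```

View pics/w1.png

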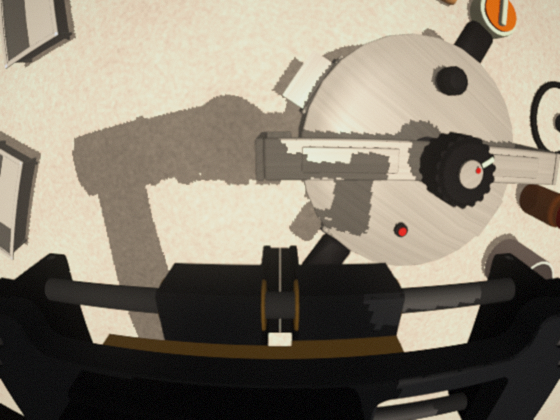

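The wrist view looks along tool +x. The bar lies horizontal from (256,158) to (555,167), the knob top is centred at about (470,171), and the red dot (478,171) and pointer (488,162) are still in line. The fingers sit clear on the near side.

```bash
cat >> h.py <<'E'
def wplane(c,s,u,v,z):
    a=np.array([u-c["cx"],v-c["cy"]]);n=np.hypot(*a);th=n/c["fx"]
    d=np.array([np.sin(th)*a[0]/n,-np.sin(th)*a[1]/n,-np.cos(th)])
    M=np.array(c["mount"]);e=s["ee_rot"]@M[:3,3]+s["tcp_pos"];d=s["ee_rot"]@M[:3,:3]@d
    return e+d*(z-e[2])/d[2]
E
python3 - <<'E'
from h import *
s=telemetry.sense();c=capture("wrist")
for n,u,v,z in [("screw",471,174,.206),("dot",478,171,.206),("ptr",488,162,.205),("barLtop",270,134,.161),("barLbot",270,181,.161),("barRtop",540,151,.161),("barRbot",540,181,.161),("valve",452,80,.157),("red",403,231,.15)]:
    print(n,wplane(c,s,u,v,z).round(4))
E
```

```text
screw [ 0.5372 -0.1099  0.206 ]
dot [ 0.5403 -0.1148  0.206 ]
ptr [ 0.5479 -0.1217  0.205 ]
barLtop [0.5289 0.0187 0.161 ]
barLbot [0.4963 0.0126 0.161 ]
barRtop [ 0.5736 -0.2127  0.161 ]
barRbot [ 0.5481 -0.2235  0.161 ]
valve [ 0.6011 -0.1065  0.157 ]
red [ 0.4746 -0.1011  0.15  ]
```

{"fn": "drive_tool", "kwargs": {
  "series": [
    [0,0,0.2,0],
    [0,0,0.4,0],
    [0,0,0.62,0],
    [0,0,0.62,0],
    [0,0,0.62,0]
  ]
}}

```text
time_s: 3.0
tcp_pos: [0.4664, -0.0007, 0.2189]
ee_rot: [[0.981, 0.194, 0.002], [0.194, -0.981, 0.0], [0.002, 0.0, -1.0]]
wrist_force: [1.1, -0.5, 0.3]
gripper_width: 0.0
```

```bash
python3 - <<'E'
from h import *
st(); rows([push(p,.0245) for p in (101.3,98,94,90,86,82,78,75,72,70,68)])
E
```

```text
t 3.0 tcp [ 0.4664 -0.0007  0.2189] yaw 11.2 F [ 1.06 -0.47  0.26] M [ 0.019 -0.016  0.032] g 0.0 j [ 20.   10.8 -27.3   0.  -51.8  81.2]
[0.17, 0.02, 0.016, -0.001]
[0.227, 0.01, 0.016, 0.028]
[0.297, 0.002, 0.016, 0.063]
[0.367, -0.001, 0.016, 0.098]
[0.437, 0.001, 0.016, 0.133]
[0.507, 0.007, 0.017, 0.168]
[0.576, 0.019, 0.017, 0.202]
[0.627, 0.031, 0.017, 0.229]
[0.678, 0.045, 0.017, 0.255]
[0.711, 0.056, 0.017, 0.272]
[0.744, 0.068, 0.017, 0.29]
```

{"fn": "drive_tool", "kwargs": {
  "series": [
    [0.1,0.02,0.016,0],
    [0.17,0.02,0.016,0],
    [0.2,0.015,0.016,0.015],
    [0.23,0.01,0.016,0.03],
    [0.265,0.005,0.016,0.045],
    [0.3,0,0.016,0.063],
    [0.335,0,0.016,0.08],
    [0.37,0,0.016,0.1],
    [0.405,0,0.016,0.115],
    [0.44,0,0.016,0.133]
  ]
}}

```text
time_s: 4.25
tcp_pos: [0.5178, 0.009, 0.2159]
ee_rot: [[0.997, -0.074, 0.0], [-0.074, -0.997, 0.0], [0.0, -0.0, -1.0]]
wrist_force: [-4.7, 2.8, 1.3]
gripper_width: 0.001
```

```bash
python3 - <<'E'
from h import *
st(); rows([push(p,.0245) for p in (84,82,80,78,76,75,74,72,70,68)])
s=telemetry.sense();c=capture("wrist");cv2.imwrite("pics/w2.png",c["color"])
E
```

```text
t 4.25 tcp [0.5178 0.009  0.2159] yaw -4.24 F [-4.68  2.85  1.3 ] M [0.76  1.031 0.091] g 0.001 j [ 19.   15.8 -20.8  -0.  -53.4  66.8]
[0.034, -0.011, -0.009, 0.015]
[0.069, -0.016, -0.009, 0.033]
[0.104, -0.02, -0.009, 0.05]
[0.139, -0.023, -0.009, 0.068]
[0.174, -0.025, -0.009, 0.085]
[0.191, -0.026, -0.009, 0.094]
[0.209, -0.026, -0.009, 0.103]
[0.244, -0.025, -0.009, 0.12]
[0.279, -0.023, -0.009, 0.138]
[0.314, -0.02, -0.009, 0.155]
```

View pics/w2.png

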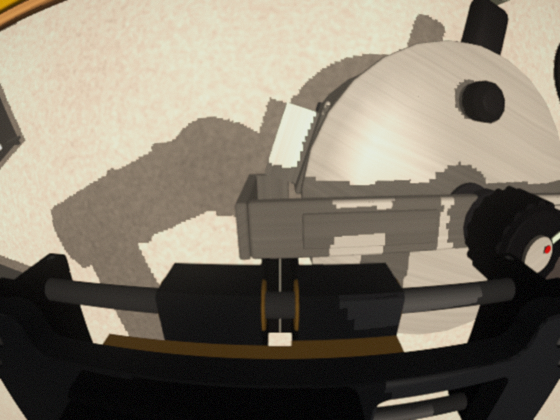

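The finger is in contact and the bar is turning at about 5 N. The left lug at about (295,135) is still ahead of the bar.

{"fn": "drive_tool", "kwargs": {
  "series": [
    [0.035,-0.011,-0.005,0.016],
    [0.07,-0.016,-0.005,0.033],
    [0.105,-0.02,-0.005,0.05],
    [0.14,-0.023,-0.005,0.068],
    [0.165,-0.025,-0.005,0.08],
    [0.185,-0.026,-0.005,0.09],
    [0.2,-0.026,-0.005,0.1],
    [0.21,-0.026,-0.005,0.103]
  ]
}}

```text
time_s: 5.3
tcp_pos: [0.5429, 0.01, 0.2166]
ee_rot: [[0.962, -0.275, 0.0], [-0.275, -0.962, 0.0], [0.0, -0.0, -1.0]]
wrist_force: [-2.0, 3.9, -0.8]
gripper_width: 0.005
```

```bash
python3 - <<'E'
from h import *
st(); rows([push(p,.0245) for p in (74,72,71,70,69,68,67)])
s=telemetry.sense();c=capture("wrist");cv2.imwrite("pics/w3.png",cv2.resize(c["color"][60:340,180:460],None,fx=2,fy=2,interpolation=cv2.INTER_CUBIC))
E
```

```text
t 5.3 tcp [0.5429 0.01   0.2166] yaw -15.95 F [-1.97  3.88 -0.85] M [1.085 0.799 0.029] g 0.005 j [ 18.2  18.1 -17.3  -0.  -54.6  55.9]
[-0.0, -0.001, -0.004, 0.0]
[0.034, -0.008, -0.004, 0.018]
[0.052, -0.011, -0.004, 0.027]
[0.069, -0.013, -0.004, 0.035]
[0.086, -0.015, -0.004, 0.044]
[0.104, -0.017, -0.004, 0.053]
[0.121, -0.019, -0.004, 0.062]
```

View pics/w3.png

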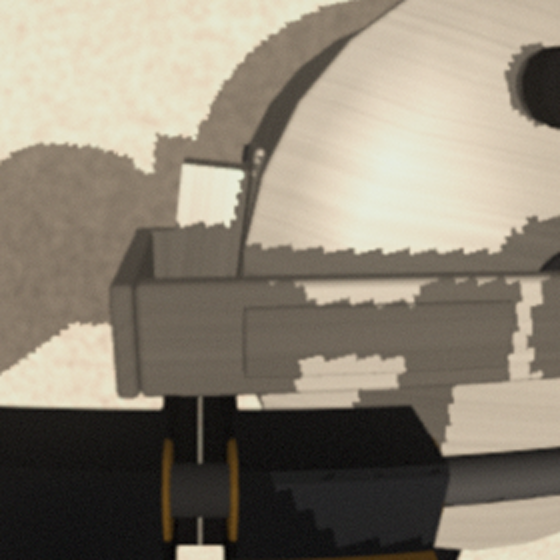

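The bar's toe is now passing under the left lug, whose white ear shows at (210,195) in the crop. I'll creep on from here.

{"fn": "drive_tool", "kwargs": {
  "series": [
    [0.01,-0.002,0,0.005],
    [0.02,-0.005,0,0.01],
    [0.03,-0.007,0,0.016],
    [0.04,-0.009,0,0.021],
    [0.05,-0.011,0,0.026]
  ]
}}

```text
time_s: 5.98
tcp_pos: [0.549, 0.0096, 0.2165]
ee_rot: [[0.946, -0.324, 0.0], [-0.324, -0.946, -0.0], [0.0, 0.0, -1.0]]
wrist_force: [-3.1, 2.7, -0.3]
gripper_width: 0.004
```

{"fn": "drive_tool", "kwargs": {
  "series": [
    [0.005,-0.001,0,0.003],
    [0.01,-0.002,0,0.005],
    [0.015,-0.003,0,0.008]
  ]
}}

```text
time_s: 6.35
tcp_pos: [0.5508, 0.0094, 0.2165]
ee_rot: [[0.941, -0.339, 0.0], [-0.339, -0.941, 0.0], [0.0, -0.0, -1.0]]
wrist_force: [-2.6, 3.5, -0.8]
gripper_width: 0.008
```

```bash
cat >> h.py <<'E'
def ft():
    s=telemetry.sense();R=s["ee_rot"];print("F tool",(R.T@s["wrist_force"]).round(2))
E
python3 - <<'E'
from h import *
st();ft(); rows([push(p,.0245) for p in (72,71,70,69,68,67)])
E
```

```text
t 6.35 tcp [0.5508 0.0094 0.2165] yaw -19.83 F [-2.62  3.52 -0.77] M [1.117 0.73  0.045] g 0.008 j [ 17.8  18.8 -16.3  -0.  -55.   52.3]
F tool [-3.66 -2.42  0.77]
[-0.03, 0.007, -0.004, -0.016]
[-0.013, 0.003, -0.004, -0.007]
[0.004, -0.001, -0.004, 0.001]
[0.022, -0.004, -0.004, 0.01]
[0.039, -0.007, -0.004, 0.019]
[0.056, -0.01, -0.004, 0.028]
```

{"fn": "drive_tool", "kwargs": {
  "series": [
    [0.005,-0.001,0,0.002],
    [0.01,-0.002,0,0.005],
    [0.015,-0.003,0,0.007],
    [0.02,-0.004,0,0.01]
  ]
}}

```text
time_s: 6.85
tcp_pos: [0.5532, 0.009, 0.2166]
ee_rot: [[0.934, -0.358, 0.0], [-0.358, -0.934, 0.0], [0.0, -0.0, -1.0]]
wrist_force: [-2.8, 3.7, -0.1]
gripper_width: 0.004
```

{"fn": "drive_tool", "kwargs": {
  "series": [
    [0.003,-0.001,0,0.002],
    [0.006,-0.001,0,0.003],
    [0.009,-0.002,0,0.005]
  ]
}}

```text
time_s: 7.22
tcp_pos: [0.5543, 0.0088, 0.2165]
ee_rot: [[0.93, -0.367, -0.0], [-0.367, -0.93, -0.0], [0.0, 0.0, -1.0]]
wrist_force: [-1.4, 3.9, 0.5]
gripper_width: 0.003
```

{"fn": "drive_tool", "kwargs": {
  "series": [
    [0.003,-0.001,0,0.002],
    [0.006,-0.001,0,0.003],
    [0.009,-0.002,0,0.005]
  ]
}}

```text
time_s: 7.6
tcp_pos: [0.5554, 0.0086, 0.2166]
ee_rot: [[0.926, -0.376, 0.0], [-0.376, -0.926, 0.0], [0.0, -0.0, -1.0]]
wrist_force: [-2.4, 4.5, 0.4]
gripper_width: 0.008
```

{"fn": "drive_tool", "kwargs": {
  "series": [
    [0.003,-0.001,0,0.001],
    [0.006,-0.001,0,0.002],
    [0.009,-0.002,0,0.003]
  ]
}}

```text
time_s: 7.98
tcp_pos: [0.5565, 0.0084, 0.2165]
ee_rot: [[0.924, -0.382, -0.0], [-0.382, -0.924, 0.0], [-0.0, -0.0, -1.0]]
wrist_force: [-2.0, 4.6, 1.1]
gripper_width: 0.008
```

{"fn": "drive_tool", "kwargs": {
  "series": [
    [0.003,-0.001,0,0.001],
    [0.006,-0.001,0,0.002],
    [0.009,-0.002,0,0.003]
  ]
}}

```text
time_s: 8.35
tcp_pos: [0.5575, 0.0082, 0.2165]
ee_rot: [[0.922, -0.387, -0.0], [-0.387, -0.922, -0.0], [-0.0, 0.0, -1.0]]
wrist_force: [-1.7, 3.6, 0.0]
gripper_width: 0.002
```

```bash
python3 - <<'E'
from h import *
st();ft()
s=telemetry.sense();c=capture("wrist");cv2.imwrite("pics/w4.png",cv2.resize(c["color"][60:340,180:460],None,fx=2,fy=2,interpolation=cv2.INTER_CUBIC))
E
```

```text
t 8.35 tcp [0.5575 0.0082 0.2165] yaw -22.8 F [-1.73  3.58  0.01] M [1.089 0.735 0.055] g 0.002 j [ 17.5  19.4 -15.3   0.  -55.3  49.7]
F tool [-2.98 -2.63 -0.01]
```

View pics/w4.png

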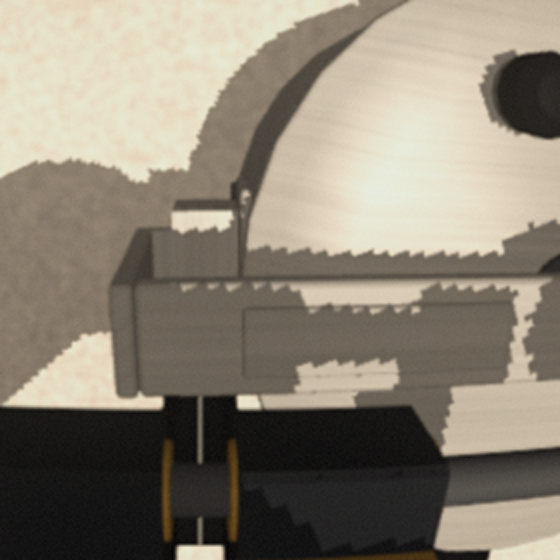

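The stop's edge at row ~205 of the crop is still ahead of the bar's leg edge at row ~228. That leaves a few mm to go.

{"fn": "drive_tool", "kwargs": {
  "series": [
    [0.004,-0.001,0,0.002],
    [0.008,-0.001,0,0.003],
    [0.012,-0.002,0,0.005]
  ]
}}

```text
time_s: 8.78
tcp_pos: [0.5585, 0.008, 0.2164]
ee_rot: [[0.918, -0.397, -0.001], [-0.397, -0.918, 0.0], [-0.001, 0.0, -1.0]]
wrist_force: [-4.5, 5.6, 2.2]
gripper_width: 0.001
```

{"fn": "drive_tool", "kwargs": {
  "series": [
    [0.002,0,0,0],
    [0.003,0,0,0],
    [0.003,0,0,0]
  ]
}}

```text
time_s: 9.15
tcp_pos: [0.5585, 0.008, 0.2164]
ee_rot: [[0.918, -0.397, -0.002], [-0.397, -0.918, 0.0], [-0.002, 0.0, -1.0]]
wrist_force: [-5.2, 4.9, 1.1]
gripper_width: 0.005
```

{"fn": "drive_tool", "kwargs": {
  "series": [
    [0.002,0,0,0],
    [0.004,0,0,0],
    [0.005,0,0,0],
    [0.005,0,0,0]
  ]
}}

```text
time_s: 9.65
tcp_pos: [0.5587, 0.008, 0.2164]
ee_rot: [[0.918, -0.397, -0.003], [-0.397, -0.918, 0.001], [-0.003, 0.001, -1.0]]
wrist_force: [-5.5, 6.5, 2.5]
gripper_width: 0.006
```

```bash
python3 - <<'E'
from h import *
st();ft()
E
```

```text
t 9.65 tcp [0.5587 0.008  0.2164] yaw -23.37 F [-5.52  6.46  2.51] M [1.903 1.721 0.118] g 0.006 j [ 17.4  19.6 -15.   -0.1 -55.5  49.3]
F tool [-7.64 -3.74 -2.49]
```

{"fn": "drive_tool", "kwargs": {
  "series": [
    [0.005,0,0,0],
    [0.01,0,0,0],
    [0.015,0,0,0],
    [0.015,0,0,0]
  ]
}}

```text
time_s: 10.15
tcp_pos: [0.5591, 0.0078, 0.2164]
ee_rot: [[0.918, -0.397, -0.006], [-0.397, -0.918, 0.001], [-0.006, 0.001, -1.0]]
wrist_force: [-10.0, 9.8, 5.8]
gripper_width: 0.005
```

```bash
python3 - <<'E'
from h import *
st();ft()
s=telemetry.sense();c=capture("wrist");cv2.imwrite("pics/w5.png",cv2.resize(c["color"][60:340,180:460],None,fx=2,fy=2,interpolation=cv2.INTER_CUBIC))
E
```

```text
t 10.15 tcp [0.5591 0.0078 0.2164] yaw -23.37 F [-10.04   9.77   5.8 ] M [2.835 2.778 0.129] g 0.005 j [ 17.3  19.7 -14.9  -0.2 -55.8  49.4]
F tool [-13.12  -4.98  -5.73]
```

View pics/w5.png

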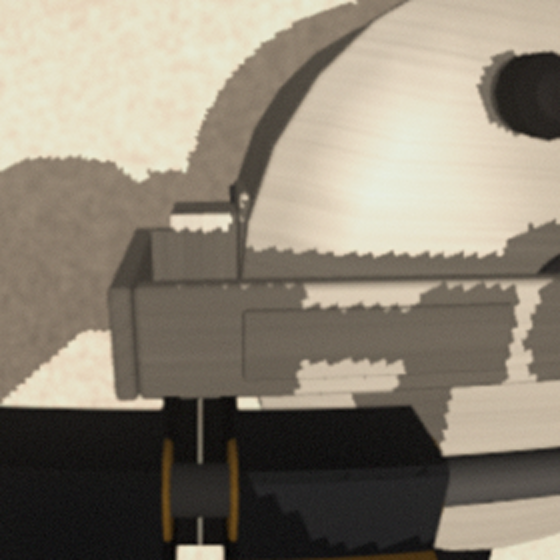

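The TCP no longer advances while the push climbs from 3 N to 13 N, so the bar is home against its stops. I'll back off, lift, and move to the knob.

{"fn": "drive_tool", "kwargs": {
  "series": [
    [-0.03,0,0,0],
    [-0.1,0,0,0],
    [-0.15,0,0,0],
    [-0.15,0,-0.3,0],
    [-0.15,0,-0.6,0],
    [-0.15,0,-0.87,0],
    [-0.15,0,-0.87,0]
  ]
}}

```text
time_s: 11.08
tcp_pos: [0.5461, 0.0138, 0.3243]
ee_rot: [[0.918, -0.397, 0.008], [-0.397, -0.918, 0.001], [0.006, -0.004, -1.0]]
wrist_force: [-0.0, 0.7, -0.1]
gripper_width: 0.005
```

```bash
python3 - <<'E'
from h import *
st();ft()
rows([(.536,-.110,.25,-23.4),(.536,-.110,.25,60)])
c=capture("top");cv2.imwrite("pics/top2.png",cv2.resize(c["color"][165:265,255:385],None,fx=6,fy=6,interpolation=cv2.INTER_CUBIC))
E
```

```text
t 11.075 tcp [0.5461 0.0138 0.3243] yaw -23.37 F [-0.03  0.69 -0.12] M [-0.017 -0.047  0.019] g 0.005 j [ 18.5  12.9  -8.    0.1 -68.7  48.1]
F tool [-0.3  -0.63  0.12]
[0.332, 0.981, 0.034, 0.0]
[0.332, 0.981, 0.034, -0.728]
```

{"fn": "drive_tool", "kwargs": {
  "series": [
    [0.33,0.98,0.03,-0.09],
    [0.33,0.98,0.03,-0.18],
    [0.33,0.98,0.03,-0.27],
    [0.33,0.98,0.03,-0.36],
    [0.33,0.98,0.03,-0.45],
    [0.33,0.98,0.03,-0.54],
    [0.33,0.98,0.03,-0.63],
    [0.33,0.98,0.03,-0.72],
    [0.33,0.98,0.03,-0.72],
    [0.33,0.98,0.03,-0.72]
  ],
  "fingers": 87
}}

```text
time_s: 12.38
tcp_pos: [0.5344, -0.1098, 0.3166]
ee_rot: [[0.515, 0.857, -0.001], [0.857, -0.515, -0.0], [-0.001, -0.001, -1.0]]
wrist_force: [0.2, -0.3, -0.3]
gripper_width: 0.981
```

```bash
python3 - <<'E'
from h import *
st()
c=capture("wrist");cv2.imwrite("pics/w6.png",c["color"])
E
```

```text
t 12.375 tcp [ 0.5344 -0.1098  0.3166] yaw 58.98 F [ 0.25 -0.35 -0.28] M [-0.077 -0.092 -0.032] g 0.981 j [  5.4  13.4  -8.5   0.  -68.2 143.6]
```

View pics/w6.png

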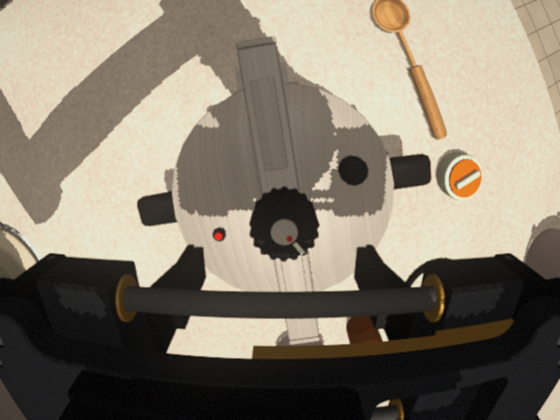

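The bar is now square to the handle line in the wrist view: bar from (255,45) to (300,335), handles at (157,208) and (410,170). The knob's screw end is at (285,232), with the red dot and pointer pointing down-right, still in line.

```bash
cat >> h.py <<'E'
def dotptr(save=None):
    """screw disk centre, red dot and pointer near the knob in the wrist image"""
    s=telemetry.sense();c=capture("wrist");a=c["color"].astype(int)
    if save: cv2.imwrite(save,c["color"])
    m=((a[...,2]-np.maximum(a[...,0],a[...,1]))>45);m[:205]=0;m[290:]=0;m[:,:245]=0;m[:,335:]=0
    v,u=np.nonzero(m);print("dot px",u.mean().round(2) if len(u) else None,v.mean().round(2) if len(u) else None,len(u))
    if len(u): print("dot w",wplane(c,s,u.mean(),v.mean(),.206).round(4))
    return s,c,a
E
python3 - <<'E'
from h import *
s,c,a=dotptr()
g=a[190:270,240:330].mean(2)
m=(a.mean(2)<60).astype(np.uint8);m[:180]=0;m[262:]=0;m[:,:240]=0;m[:,:]=m;m[:,325:]=0
n,l,stt,cc=cv2.connectedComponentsWithStats(m);i=1+np.argmax(stt[1:,4]);print(stt[i],cc[i])
pts=cv2.findContours((l==i).astype(np.uint8),0,2)[0][0];print(cv2.minEnclosingCircle(pts))
for u,v in [(285,232),(285,231)]: print(wplane(c,s,u,v,.205).round(4))
x0,y0,w,h=stt[i][:4]
# silhouette rows/cols: knob lateral extent centre at mid height
print(wplane(c,s,x0+w/2,y0+h/2,.190).round(4))
cv2.imwrite("pics/w6k.png",cv2.resize(a[185:275,240:330].astype(np.uint8),None,fx=6,fy=6,interpolation=cv2.INTER_CUBIC))
E
```

```text
dot px 288.92 238.62 26
dot w [ 0.5377 -0.1153  0.206 ]
[ 250  187   68   74 3150] [283.09650794 221.25047619]
((283.4195861816406, 223.24728393554688), 36.755210876464844)
[ 0.5376 -0.1101  0.205 ]
[ 0.538  -0.1095  0.205 ]
[ 0.5374 -0.1096  0.19  ]
```

View pics/w6k.png

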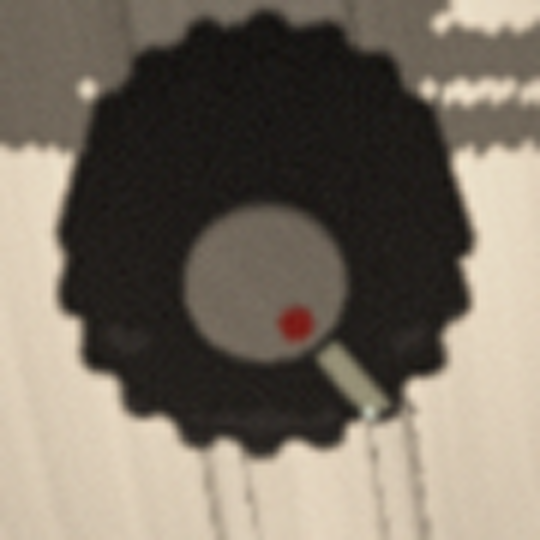

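{"fn": "drive_tool", "kwargs": {
  "series": [
    [0.01,0.02,0.1,-0.08],
    [0.01,0.02,0.3,-0.15],
    [0.01,0.02,0.45,-0.15],
    [0.01,0.02,0.55,-0.15],
    [0.01,0.02,0.605,-0.15],
    [0.01,0.02,0.605,-0.15],
    [0.01,0.02,0.605,-0.15]
  ]
}}

```text
time_s: 13.35
tcp_pos: [0.5378, -0.1099, 0.2454]
ee_rot: [[0.236, 0.972, 0.001], [0.972, -0.236, -0.0], [0.0, 0.001, -1.0]]
wrist_force: [0.1, -0.5, 0.1]
gripper_width: 1.001
```

```bash
python3 - <<'E'
from h import *
st();ft();s,c,a=dotptr("pics/w7.png")
E
```

```text
t 13.35 tcp [ 0.5378 -0.1099  0.2454] yaw 76.33 F [ 0.11 -0.54  0.06] M [-0.084 -0.121  0.001] g 1.001 j [  5.4  16.9 -14.4   0.  -58.6 160.9]
F tool [-0.5   0.23 -0.06]
dot px None None 0
```

View pics/w7.png

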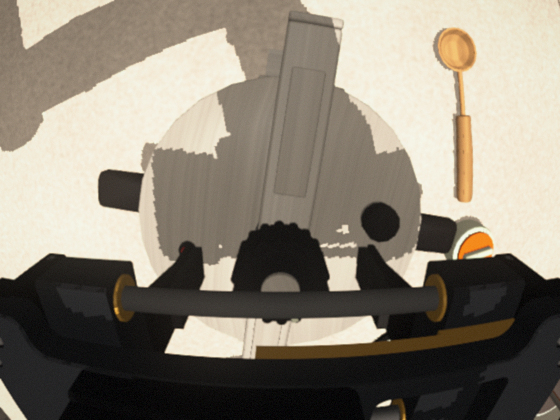

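The fingers straddle the knob symmetrically at (190..370), with the knob at 281. From this height the gripper rod hides the dot. I'll close and start turning.

{"fn": "drive_tool", "kwargs": {
  "series": [
    [0,0,0,0],
    [0,0,0,0],
    [0,0,0,0],
    [0,0,0,0],
    [0,0,0,0],
    [0,0,0,0]
  ],
  "fingers": 30
}}

```text
time_s: 14.15
tcp_pos: [0.5378, -0.11, 0.2448]
ee_rot: [[0.236, 0.972, 0.001], [0.972, -0.236, -0.0], [0.0, 0.001, -1.0]]
wrist_force: [2.0, -1.1, -0.1]
gripper_width: 0.548
```

```bash
python3 - <<'E'
from h import *
st();ft()
E
```

```text
t 14.15 tcp [ 0.5378 -0.11    0.2448] yaw 76.33 F [ 1.96 -1.11 -0.14] M [-0.295 -0.495 -0.017] g 0.548 j [  5.4  16.9 -14.4   0.  -58.6 160.9]
F tool [-0.62  2.17  0.15]
```

{"fn": "drive_tool", "kwargs": {
  "series": [
    [0,0,0,0.05],
    [0,0,0,0.1],
    [0,0,0,0.15],
    [0,0,0,0.2],
    [0,0,0,0.25],
    [0,0,0,0.3],
    [0,0,0,0.35],
    [0,0,0,0.4],
    [0,0,0,0.45],
    [0,0,0,0.5]
  ]
}}

```text
time_s: 15.4
tcp_pos: [0.5371, -0.1093, 0.2446]
ee_rot: [[0.946, 0.324, -0.001], [0.324, -0.946, 0.001], [-0.0, -0.001, -1.0]]
wrist_force: [-0.1, 2.0, 0.1]
gripper_width: 0.543
```

```bash
cat > s.py <<'E'
from h import *
st();ft();s=telemetry.sense();print("Mz tool",(s["ee_rot"].T@s["moment"]).round(3))
E
python3 s.py
```

```text
t 15.4 tcp [ 0.5371 -0.1093  0.2446] yaw 18.92 F [-0.06  2.04  0.14] M [0.648 0.041 0.366] g 0.543 j [ 5.400e+00  1.690e+01 -1.440e+01 -1.000e-01 -5.870e+01  1.035e+02]
F tool [ 0.6  -1.95 -0.14]
Mz tool [ 0.627  0.171 -0.367]
```

{"fn": "drive_tool", "kwargs": {
  "series": [
    [0,0,0,0.05],
    [0,0,0,0.1],
    [0,0,0,0.15],
    [0,0,0,0.2]
  ]
}}

```text
time_s: 15.9
tcp_pos: [0.5371, -0.1089, 0.2443]
ee_rot: [[0.998, -0.07, -0.001], [-0.07, -0.998, 0.002], [-0.001, -0.002, -1.0]]
wrist_force: [-0.3, 2.8, -1.5]
gripper_width: 0.544
```

```bash
python3 s.py
```

```text
t 15.9 tcp [ 0.5371 -0.1089  0.2443] yaw -3.99 F [-0.27  2.81 -1.5 ] M [ 1.134 -0.056  0.344] g 0.544 j [  5.4  16.9 -14.5  -0.1 -58.6  80.6]
F tool [-0.47 -2.78  1.5 ]
Mz tool [ 1.135 -0.024 -0.345]
```

{"fn": "drive_tool", "kwargs": {
  "series": [
    [0,0,0,0.05],
    [0,0,0,0.1],
    [0,0,0,0.15]
  ]
}}

```text
time_s: 16.27
tcp_pos: [0.5371, -0.1086, 0.244]
ee_rot: [[0.932, -0.361, -0.001], [-0.361, -0.932, 0.002], [-0.001, -0.002, -1.0]]
wrist_force: [0.4, 4.5, -2.7]
gripper_width: 0.545
```

```bash
python3 s.py
```

```text
t 16.275 tcp [ 0.5371 -0.1086  0.244 ] yaw -21.17 F [ 0.44  4.46 -2.66] M [ 1.363 -0.211  0.425] g 0.545 j [  5.5  17.  -14.5  -0.1 -58.6  63.4]
F tool [-1.2  -4.31  2.67]
Mz tool [ 1.347 -0.296 -0.426]
```

{"fn": "drive_tool", "kwargs": {
  "series": [
    [-0.004,-0.012,0.008,0.03],
    [-0.004,-0.012,0.01,0.06]
  ]
}}

```text
time_s: 16.52
tcp_pos: [0.5373, -0.1081, 0.2438]
ee_rot: [[0.883, -0.468, -0.0], [-0.468, -0.883, -0.0], [-0.0, 0.0, -1.0]]
wrist_force: [-1.1, 1.7, 2.0]
gripper_width: 0.544
```

```bash
python3 s.py
```

```text
t 16.525 tcp [ 0.5373 -0.1081  0.2438] yaw -27.94 F [-1.07  1.7   1.98] M [0.367 0.205 0.482] g 0.544 j [  5.6  16.9 -14.6   0.  -58.5  56.5]
F tool [-1.74 -1.   -1.98]
Mz tool [ 0.228 -0.353 -0.482]
```

{"fn": "drive_tool", "kwargs": {
  "series": [
    [0,0,0.002,0.03],
    [0,0,0.004,0.06]
  ]
}}

```text
time_s: 16.77
tcp_pos: [0.5374, -0.1081, 0.2438]
ee_rot: [[0.821, -0.571, 0.0], [-0.571, -0.821, -0.0], [0.0, -0.0, -1.0]]
wrist_force: [-0.7, 1.5, 3.5]
gripper_width: 0.544
```

```bash
python3 s.py
```

```text
t 16.775 tcp [ 0.5374 -0.1081  0.2438] yaw -34.81 F [-0.66  1.53  3.53] M [0.572 0.331 0.484] g 0.544 j [  5.6  16.9 -14.6   0.  -58.5  49.6]
F tool [-1.41 -0.88 -3.53]
Mz tool [ 0.28  -0.598 -0.484]
```

{"fn": "drive_tool", "kwargs": {
  "series": [
    [0,0,0.002,0.03],
    [0,0,0.004,0.06]
  ]
}}

```text
time_s: 17.02
tcp_pos: [0.5375, -0.108, 0.2436]
ee_rot: [[0.747, -0.665, 0.001], [-0.665, -0.747, 0.0], [0.0, -0.0, -1.0]]
wrist_force: [-1.7, 2.1, 5.2]
gripper_width: 0.543
```

```bash
python3 s.py
```

```text
t 17.025 tcp [ 0.5375 -0.108   0.2436] yaw -41.68 F [-1.65  2.14  5.23] M [0.742 0.476 0.509] g 0.543 j [  5.6  17.  -14.6   0.  -58.4  42.7]
F tool [-2.66 -0.5  -5.23]
Mz tool [ 0.238 -0.849 -0.509]
```

{"fn": "drive_tool", "kwargs": {
  "series": [
    [0,0,0.002,0.03],
    [0,0,0.004,0.06]
  ]
}}

```text
time_s: 17.27
tcp_pos: [0.5376, -0.1079, 0.2436]
ee_rot: [[0.662, -0.75, 0.001], [-0.75, -0.662, 0.0], [0.001, -0.001, -1.0]]
wrist_force: [-2.2, 2.6, 7.5]
gripper_width: 0.544
```

```bash
python3 s.py
```

```text
t 17.275 tcp [ 0.5376 -0.1079  0.2436] yaw -48.56 F [-2.15  2.65  7.5 ] M [0.908 0.596 0.391] g 0.544 j [  5.6  17.  -14.6   0.  -58.4  35.8]
F tool [-3.4  -0.14 -7.5 ]
Mz tool [ 0.155 -1.076 -0.39 ]
```

{"fn": "drive_tool", "kwargs": {
  "series": [
    [0,0,-0.008,0.03],
    [0,0,-0.014,0.06]
  ]
}}

```text
time_s: 17.52
tcp_pos: [0.5375, -0.1078, 0.2438]
ee_rot: [[0.567, -0.824, 0.001], [-0.824, -0.567, 0.001], [-0.0, -0.001, -1.0]]
wrist_force: [1.7, 1.7, -3.9]
gripper_width: 0.543
```

```bash
python3 s.py|grep -v " 0 "
```

```text
t 17.525 tcp [ 0.5375 -0.1078  0.2438] yaw -55.46 F [ 1.65  1.69 -3.88] M [ 0.551 -0.548  0.376] g 0.543 j [  5.6  16.9 -14.5  -0.1 -58.5  29. ]
F tool [-0.45 -2.32  3.88]
Mz tool [ 0.764 -0.144 -0.376]
```

{"fn": "drive_tool", "kwargs": {
  "series": [
    [0,0,0,0.03],
    [0,0,0,0.06]
  ]
}}

```text
time_s: 17.77
tcp_pos: [0.5377, -0.1077, 0.2437]
ee_rot: [[0.464, -0.886, 0.001], [-0.886, -0.464, 0.001], [-0.0, -0.001, -1.0]]
wrist_force: [1.2, 1.7, -1.2]
gripper_width: 0.544
```

```bash
python3 s.py
```

```text
t 17.775 tcp [ 0.5377 -0.1077  0.2437] yaw -62.34 F [ 1.22  1.66 -1.23] M [ 0.678 -0.36   0.449] g 0.544 j [  5.6  17.  -14.5  -0.1 -58.5  22.1]
F tool [-0.9  -1.85  1.23]
Mz tool [ 0.633 -0.434 -0.449]
```

{"fn": "drive_tool", "kwargs": {
  "series": [
    [0,0,0,0.03],
    [0,0,0,0.06]
  ]
}}

```text
time_s: 18.02
tcp_pos: [0.5378, -0.1077, 0.2437]
ee_rot: [[0.355, -0.935, 0.001], [-0.935, -0.355, 0.001], [-0.0, -0.001, -1.0]]
wrist_force: [1.4, 1.1, -0.9]
gripper_width: 0.543
```

```bash
python3 s.py
```

```text
t 18.025 tcp [ 0.5378 -0.1077  0.2437] yaw -69.21 F [ 1.4   1.14 -0.93] M [ 0.745 -0.43   0.468] g 0.543 j [  5.6  17.  -14.5  -0.  -58.5  15.2]
F tool [-0.57 -1.71  0.93]
Mz tool [ 0.666 -0.544 -0.468]
```

{"fn": "drive_tool", "kwargs": {
  "series": [
    [0,0,0,0.03],
    [0,0,0,0.06]
  ]
}}

```text
time_s: 18.27
tcp_pos: [0.5379, -0.1077, 0.2437]
ee_rot: [[0.241, -0.971, 0.001], [-0.971, -0.241, 0.001], [-0.001, -0.001, -1.0]]
wrist_force: [1.8, 2.4, -2.2]
gripper_width: 0.54
```

```bash
python3 s.py|grep M
```

```text
t 18.275 tcp [ 0.5379 -0.1077  0.2437] yaw -76.07 F [ 1.82  2.37 -2.17] M [ 0.83  -0.508  0.436] g 0.54 j [  5.6  17.  -14.5  -0.  -58.4   8.4]
Mz tool [ 0.693 -0.684 -0.436]
```

{"fn": "drive_tool", "kwargs": {
  "series": [
    [0,0,0,0.03],
    [0,0,0,0.06]
  ]
}}

```text
time_s: 18.52
tcp_pos: [0.538, -0.1076, 0.2437]
ee_rot: [[0.123, -0.992, 0.002], [-0.992, -0.123, 0.001], [-0.001, -0.002, -1.0]]
wrist_force: [2.9, 1.4, -1.4]
gripper_width: 0.538
```

```bash
python3 s.py|grep M
```

```text
t 18.525 tcp [ 0.538  -0.1076  0.2437] yaw -82.96 F [ 2.93  1.43 -1.4 ] M [ 0.704 -0.578  0.421] g 0.538 j [  5.6  17.  -14.5  -0.1 -58.4   1.5]
Mz tool [ 0.66  -0.629 -0.421]
```

The torque ripple suggests a first slip at a yaw of about -45° and a second at about -75°. I'll let go, lift, and check the dot against the pointer.

{"fn": "drive_tool", "kwargs": {
  "series": [
    [0,0,0,0],
    [0,0,0,0],
    [0,0,0,0],
    [0,0,0,0],
    [0,0,-0.15,0],
    [0,0,-0.3,0],
    [0,0,-0.45,0],
    [0,0,-0.6,0],
    [0,0,-0.6,0],
    [0,0,-0.6,0]
  ],
  "fingers": 87
}}

```text
time_s: 19.77
tcp_pos: [0.537, -0.1083, 0.3149]
ee_rot: [[0.123, -0.992, -0.001], [-0.992, -0.123, 0.0], [-0.001, 0.001, -1.0]]
wrist_force: [-0.4, -0.1, -0.2]
gripper_width: 1.002
```

```bash
python3 - <<'E'
from h import *
st();s,c,a=dotptr("pics/w8.png")
cv2.imwrite("pics/w8k.png",np.hstack([cv2.resize(a[185:275,235:325].astype(np.uint8),(400,400),interpolation=cv2.INTER_CUBIC),cv2.resize(a[:,70:490].astype(np.uint8),(400,400))]))
E
```

```text
t 19.775 tcp [ 0.537  -0.1083  0.3149] yaw -82.96 F [-0.41 -0.12 -0.16] M [ 0.117 -0.045  0.056] g 1.002 j [  5.5  13.6  -8.3  -0.  -68.1   1.5]
dot px 284.83 240.0 23
dot w [ 0.5323 -0.1061  0.206 ]
```

View pics/w8k.png

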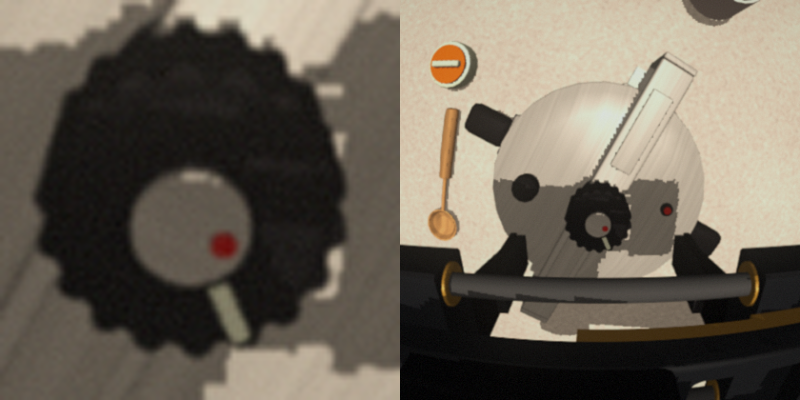

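The pointer is now clockwise of the red dot, by roughly 38° in the crop. I'll compute it properly for both views.

```bash
python3 - <<'E'
from h import *
c=capture("wrist")
def yawpose(p,yaw):
    y=np.radians(yaw);return dict(tcp_pos=np.array(p),ee_rot=np.array([[np.cos(y),np.sin(y),0],[np.sin(y),-np.cos(y),0],[0,0,-1]]))
for f,s,zz in (("pics/w6.png",yawpose([.5344,-.1098,.3166],58.98),.205),("pics/w8.png",yawpose([.537,-.1083,.3149],-82.96),.203)):
    # rectify onto plane z, 0.1mm... 0.2 mm per pixel around the knob
    im=cv2.imread(f);n=300
    ctr=np.array([.5375,-.1095]);G=np.zeros((n,n,2),np.float32)
    # inverse: world->pixel
    M=np.array(c["mount"]);R=s["ee_rot"]@M[:3,:3];e=s["ee_rot"]@M[:3,3]+s["tcp_pos"]
    I,J=np.mgrid[:n,:n]
    P=np.stack([ctr[0]+(n/2-I)*.0002,ctr[1]-(J-n/2)*.0002,np.full((n,n),zz)],-1)   # up=+x, right=-y
    q=(P-e)@R;x,y,z=q[...,0],-q[...,1],-q[...,2];h=np.hypot(x,y);th=np.arctan2(h,z)
    w=cv2.remap(im,(c["cx"]+c["fx"]*th*x/h).astype(np.float32),(c["cy"]+c["fx"]*th*y/h).astype(np.float32),cv2.INTER_CUBIC)
    cv2.imwrite(f.replace(".png","r.png"),w)
    a=w.astype(int);red=(a[...,2]-np.maximum(a[...,0],a[...,1]))>50
    v,u=np.nonzero(red&(np.hypot(I-150,J-150)<90));dot=np.array([u.mean(),v.mean()])
    # disc: grey/red region connected, near the dot
    br=((a.max(2)>75)&(np.hypot(I-150,J-150)<115)).astype(np.uint8)
    br=cv2.morphologyEx(br,cv2.MORPH_OPEN,np.ones((7,7),np.uint8))
    k,l,stt,cc=cv2.connectedComponentsWithStats(br)
    print(f,"dot",dot.round(1));[print("  comp",stt[i].tolist(),cc[i].round(1)) for i in range(1,k) if stt[i,4]>60]
E
```

```text
pics/w6.png dot [181.8 142. ]
  comp [245, 97, 12, 16, 157] [250.3 104.8]
  comp [106, 100, 93, 92, 6726] [152.3 145.2]
  comp [104, 121, 161, 144, 4153] [210.  200.6]
  comp [75, 231, 8, 8, 62] [ 78.5 234.5]
pics/w8.png dot [127.3 176.4]
  comp [92, 105, 95, 90, 6574] [138.7 149.5]
  comp [46, 172, 48, 33, 815] [ 70.1 188.4]
```

The screw turned 122.6° and the knob 159°, so they have parted by about 36.5°. Counted as 30° steps that is one click; counted as torque drops it is two. Parting of about 70° satisfies "two or three" either way, so I'll regrasp and turn about 33° more.

{"fn": "drive_tool", "kwargs": {
  "series": [
    [0,0,0.15,0],
    [0,0,0.3,0],
    [0,0,0.45,0],
    [0,0,0.55,0],
    [0,0,0.595,0],
    [0,0,0.595,0]
  ]
}}

```text
time_s: 20.62
tcp_pos: [0.5375, -0.1084, 0.2442]
ee_rot: [[0.123, -0.992, -0.0], [-0.992, -0.123, -0.0], [0.0, 0.0, -1.0]]
wrist_force: [0.2, 0.0, 0.5]
gripper_width: 0.998
```

{"fn": "drive_tool", "kwargs": {
  "series": [
    [0,0,0,0],
    [0,0,0,0],
    [0,0,0,0],
    [0,0,0,0],
    [0,0,0,0],
    [0,0,0,0]
  ],
  "fingers": 30
}}

```text
time_s: 21.38
tcp_pos: [0.538, -0.1083, 0.2446]
ee_rot: [[0.123, -0.992, 0.002], [-0.992, -0.123, 0.0], [0.0, -0.002, -1.0]]
wrist_force: [2.3, -0.7, -0.1]
gripper_width: 0.544
```

```bash
python3 s.py
```

```text
t 21.375 tcp [ 0.538  -0.1083  0.2446] yaw -82.94 F [ 2.34 -0.68 -0.11] M [ 0.118 -0.617 -0.039] g 0.544 j [  5.6  16.9 -14.5   0.  -58.5   1.5]
F tool [ 0.96 -2.23  0.11]
Mz tool [ 0.627 -0.041  0.039]
```

{"fn": "drive_tool", "kwargs": {
  "series": [
    [0,0,0,0.03],
    [0,0,0,0.06],
    [0,0,0,0.09],
    [0,0,0,0.12],
    [0,0,0,0.15]
  ]
}}

```text
time_s: 22.0
tcp_pos: [0.5381, -0.1082, 0.2446]
ee_rot: [[-0.176, -0.984, 0.002], [-0.984, 0.176, -0.0], [0.0, -0.002, -1.0]]
wrist_force: [2.1, 0.3, 0.1]
gripper_width: 0.542
```

```bash
python3 s.py
```

```text
t 22.0 tcp [ 0.5381 -0.1082  0.2446] yaw -100.13 F [2.1  0.26 0.13] M [ 0.143 -0.671  0.371] g 0.542 j [  5.6  16.9 -14.5   0.  -58.5 -15.7]
F tool [-0.63 -2.02 -0.13]
Mz tool [ 0.636 -0.259 -0.37 ]
```

{"fn": "drive_tool", "kwargs": {
  "series": [
    [0,0,0,0.03],
    [0,0,0,0.06],
    [0,0,0,0.09]
  ]
}}

```text
time_s: 22.38
tcp_pos: [0.5382, -0.1082, 0.2446]
ee_rot: [[-0.349, -0.937, 0.002], [-0.937, 0.349, -0.0], [-0.0, -0.002, -1.0]]
wrist_force: [1.6, 0.7, -1.1]
gripper_width: 0.546
```

```bash
python3 s.py
```

```text
t 22.375 tcp [ 0.5382 -0.1082  0.2446] yaw -110.45 F [ 1.58  0.73 -1.14] M [ 0.167 -0.642  0.423] g 0.546 j [  5.6  16.9 -14.5   0.  -58.5 -26. ]
F tool [-1.23 -1.22  1.14]
Mz tool [ 0.543 -0.381 -0.423]
```

{"fn": "drive_tool", "kwargs": {
  "series": [
    [0,0,0,0.03],
    [0,0,0,0.053]
  ]
}}

```text
time_s: 22.62
tcp_pos: [0.5382, -0.1083, 0.2445]
ee_rot: [[-0.446, -0.895, 0.002], [-0.895, 0.446, -0.0], [-0.001, -0.002, -1.0]]
wrist_force: [2.4, 0.2, -0.8]
gripper_width: 0.546
```

```bash
python3 s.py
```

```text
t 22.625 tcp [ 0.5382 -0.1083  0.2445] yaw -116.51 F [ 2.42  0.24 -0.84] M [ 0.114 -0.745  0.426] g 0.546 j [  5.6  16.9 -14.5   0.  -58.5 -32.1]
F tool [-1.29 -2.05  0.85]
Mz tool [ 0.616 -0.435 -0.426]
```

{"fn": "drive_tool", "kwargs": {
  "series": [
    [0,0,0,0],
    [0,0,0,0],
    [0,0,0,0],
    [0,0,0,0],
    [0,0,-0.15,0],
    [0,0,-0.3,0],
    [0,0,-0.45,0],
    [0,0,-0.6,0],
    [0,0,-0.6,0],
    [0,0,-0.6,0]
  ],
  "fingers": 87
}}

```text
time_s: 23.88
tcp_pos: [0.5369, -0.1083, 0.3155]
ee_rot: [[-0.447, -0.895, -0.001], [-0.895, 0.447, 0.0], [0.0, 0.002, -1.0]]
wrist_force: [0.8, -0.2, -0.8]
gripper_width: 0.998
```

```bash
cat > rect.py <<'E'
from h import *
def rect(im,c,s,zz,ctr=(.5375,-.1090),n=300,k=.0002):
    M=np.array(c["mount"]);R=s["ee_rot"]@M[:3,:3];e=s["ee_rot"]@M[:3,3]+s["tcp_pos"]
    I,J=np.mgrid[:n,:n];P=np.stack([ctr[0]+(n/2-I)*k,ctr[1]-(J-n/2)*k,np.full((n,n),zz)],-1)
    q=(P-e)@R;x,y,z=q[...,0],-q[...,1],-q[...,2];h=np.hypot(x,y);th=np.arctan2(h,z)
    return cv2.remap(im,(c["cx"]+c["fx"]*th*x/h).astype(np.float32),(c["cy"]+c["fx"]*th*y/h).astype(np.float32),cv2.INTER_CUBIC)
if __name__=="__main__":
    st();s=telemetry.sense();c=capture("wrist");cv2.imwrite("pics/w9.png",c["color"])
    w=rect(c["color"],c,s,.203);cv2.imwrite("pics/w9r.png",w);a=w.astype(int);I,J=np.mgrid[:300,:300];D=np.hypot(I-150,J-150)
    red=(a[...,2]-np.maximum(a[...,0],a[...,1]))>50;v,u=np.nonzero(red&(D<90));print("dot",u.mean().round(1),v.mean().round(1))
    br=cv2.morphologyEx(((a.max(2)>75)&(D<115)).astype(np.uint8),cv2.MORPH_OPEN,np.ones((7,7),np.uint8))
    k,l,S,cc=cv2.connectedComponentsWithStats(br)
    for i in range(1,k):
        if S[i,4]>60: print("comp",S[i].tolist(),cc[i].round(1))
E
python3 rect.py
```

```text
t 23.875 tcp [ 0.5369 -0.1083  0.3155] yaw -116.54 F [ 0.8  -0.19 -0.82] M [ 0.165 -0.064  0.009] g 0.998 j [  5.5  13.6  -8.3  -0.  -68.2 -32.1]
dot 130.3 171.3
comp [97, 101, 91, 90, 6437] [141.9 145.7]
comp [38, 132, 53, 19, 844] [ 63.7 140.8]
```

The knob and screw have now parted by 68°, just over two clicks, and the screw is unmoved since the last look. I'll retreat and do a last check of the bar.

{"fn": "drive_tool", "kwargs": {
  "series": [
    [0,0,-0.3,0],
    [0,0,-0.6,0],
    [0,0,-0.9,0],
    [0,0,-0.9,0],
    [-0.9,0,-0.9,0],
    [-0.9,0,-0.9,0],
    [-0.9,0,-0.9,0],
    [-0.9,0,-0.9,0]
  ]
}}

```text
time_s: 24.92
tcp_pos: [0.5853, -0.0119, 0.423]
ee_rot: [[-0.446, -0.895, -0.003], [-0.895, 0.446, -0.001], [0.002, 0.002, -1.0]]
wrist_force: [0.5, 0.1, -0.1]
gripper_width: 1.002
```

{"fn": "drive_tool", "kwargs": {
  "series": [
    [-0.9,0,0,0],
    [-0.9,0,0,0],
    [-0.9,0,0,0],
    [-0.9,0,0,0]
  ]
}}

```text
time_s: 25.42
tcp_pos: [0.6335, 0.0837, 0.4242]
ee_rot: [[-0.448, -0.894, -0.001], [-0.894, 0.448, -0.001], [0.001, 0.0, -1.0]]
wrist_force: [-0.3, -1.2, 0.5]
gripper_width: 0.999
```

```bash
python3 - <<'E'
from h import *
st()
c=capture("top")["color"];d=capture("scene")["color"];w=cv2.imread("pics/w9.png")
cv2.imwrite("pics/fin.png",np.hstack([cv2.resize(c[165:265,255:385],(390,300),interpolation=cv2.INTER_CUBIC),cv2.resize(d[170:300,170:310],(400,371),interpolation=cv2.INTER_CUBIC)[:300]]) if 0 else np.vstack([np.hstack([cv2.resize(c[165:265,255:385],(390,300),interpolation=cv2.INTER_CUBIC),cv2.resize(d[175:295,180:340],(400,300),interpolation=cv2.INTER_CUBIC)]),np.hstack([cv2.resize(w[:292],(390,203)),cv2.resize(c[80:300],(400,203))])]))
E
```

```text
t 25.425 tcp [0.6335 0.0837 0.4242] yaw -116.59 F [-0.27 -1.16  0.51] M [ 0.076 -0.097  0.019] g 0.999 j [ 22.   20.5  16.6   0.  -86.1 -48.6]
```

The viewer is used up, so I'll check the bar's angle numerically, comparing before and after tightening.

```bash
python3 - <<'E'
from rect import *
c=capture("wrist")
def pose(p,yaw):
    y=np.radians(yaw);return dict(tcp_pos=np.array(p),ee_rot=np.array([[np.cos(y),np.sin(y),0],[np.sin(y),-np.cos(y),0],[0,0,-1]]))
for f,s in (("w1",pose([.4664,-.0006,.2919],11.07)),("w6",pose([.5344,-.1098,.3166],58.98)),("w8",pose([.537,-.1083,.3149],-82.96)),("w9",pose([.5369,-.1083,.3155],-116.54))):
    w=rect(cv2.imread(f"pics/{f}.png"),c,s,.163,n=600,k=.0005)
    e=cv2.Canny(cv2.GaussianBlur(w,(5,5),0),30,80)
    L=cv2.HoughLinesP(e,1,np.pi/720,50,minLineLength=90,maxLineGap=8)
    o=[]
    for x1,y1,x2,y2 in L[:,0]:
        A_,B_=np.array([-(y1-300),-(x1-300)])*.0005,np.array([-(y2-300),-(x2-300)])*.0005
        d=B_-A_;ln=np.hypot(*d);off=abs(d[0]*A_[1]-d[1]*A_[0])/ln
        if off<.022: o.append((round(float(np.degrees(np.arctan2(d[1],d[0]))%180),1),round(float(ln),3),round(float(off),3)))
    print(f,sorted(o,key=lambda t:-t[1])[:7])
E
```

```text
w1 [(101.5, 0.093, 0.015), (101.6, 0.069, 0.011), (102.2, 0.059, 0.01), (101.1, 0.055, 0.01), (102.1, 0.055, 0.01), (82.5, 0.046, 0.005)]
w6 [(68.2, 0.122, 0.017), (67.9, 0.097, 0.017)]
w8 [(67.6, 0.104, 0.015), (67.9, 0.101, 0.015), (68.0, 0.098, 0.014), (68.6, 0.084, 0.018), (67.9, 0.072, 0.008), (68.0, 0.07, 0.009), (67.5, 0.069, 0.009)]
w9 [(67.8, 0.122, 0.014), (68.0, 0.121, 0.013), (67.7, 0.12, 0.015), (68.0, 0.113, 0.016), (68.3, 0.072, 0.008), (67.5, 0.069, 0.009), (68.1, 0.068, 0.01)]
```

The bar went from 101.5° to 68° and stayed there. The handles put home at 67.8°. Handing in.

```bash
python3 -c "
from station import order
print(order.finish_job())"
```

```text
the job is handed in; nothing more can be done
None
```

The cooker is closed and handed in at about 25 s of the 72 s allowed, with the gripper open and clear of everything.

- **Bar:** I pushed its left end clockwise at 3 to 4 N until it stopped moving. A further push up to about 13 N did not advance it, well under the 30 N limit. Its measured direction went from 101.5° to 68° and stayed there after tightening. The handle line puts home at 67.8°.
- **Knob:** I turned it clockwise 159°, let go to look, then regrasped and turned another 33°. The ratchet first slipped after about 2.14 rad. At the end the pointer and the red dot were 68° apart, a little over two 30° clicks, and the screw had not moved since the first look.

**Checks that disagreed or were missing:**
- **Click count:** at the first look the torque dips suggested two clicks, but the dot and pointer showed only one (about 36°). I turned on until both ways of counting should give two or three.
- **Final picture:** the 12-picture limit ran out, so the last state was checked only by numbers from the saved images. I did not re-check the bystanders in a picture; nothing was moved near them.

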